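# Pop open the touch-latch capsule cupboard behind the tin

### The job

Without picking anything up, slide the red-and-white food tin along the worktop with your fingers until it is well clear of the door's swing, keeping it upright. Then press the small green cupboard door at the round steel mark so that its touch catch lets go, and take your hand off so the spring pushes the door ajar; last, reach behind the door's free edge with a fingertip and swing it wide open, about square to the cupboard, so the coffee capsules inside can be reached. Leave the mug, salt shaker, timer and pepper mill alone, and let go of everything.

Things in the scene. Friction and masses are not known exactly. Their poses are not given: they have to be found in the camera images.
- cupboard: small pale-wood cupboard fixed on the worktop, 160 deep x 180 wide x 160 mm high, three coffee capsules inside. Origin: centre of its underside; x to its back, y to its left seen from the front, z up; yaw up to 0.35 rad either way. The case's open front is at x = -80 mm, the shut door's outer face at x = -99 mm
- door_leaf (a joint): green cupboard door, hinged at its left edge. Rad: 0 shut on its touch catch, 1.57 square to the front, stop at 1.6; it grows as the free right edge swings out to the robot. Shut, it cannot be pulled open. Pressed in to its stop at -0.03 (about 4 N at the mark) the catch lets go for good; hand off, a spring pin pushes it to about 0.42 within 1 s; then it moves lightly and stays where left
- push_mark (a point): centre of the round steel mark (18 mm across) on the door's outer face, 26 mm in from the free edge, 30 mm below the door's top, 126 mm above the worktop; moves with the door. Press here toward the cupboard's back; the door gives about 4 mm
- door_edge (a point): top of the door's free edge, mid-thickness, 156 mm above the worktop; moves with the door. The leaf is 176 mm wide, 14 mm thick, 6 to 156 mm above the worktop; ajar, this edge is about 70 mm out. Behind it the catch's tongues stick out up to 46 mm, 28 to 64 mm above the worktop, 24 to 42 mm from the edge; the spring pin is 134 mm up, 78 mm from the hinge, and reaches 35 mm out
- door_hinge (a point): point on the door's upright hinge axis at worktop height; fixed to the cupboard at x = -85, y = +88 mm of its frame
- food_tin: red-and-white food tin standing in front of the door, in its swing; 57 mm across, 72 mm high, about 0.3 kg. Origin: centre of its underside, z up. It is clear when its centre is 212 mm or more from the hinge axis, or 60 mm or more to the left of the hinge axis (cupboard y over 148 mm)
- mug: pale espresso mug (the one nearer the robot; its like stands at the back wall), 58 mm across, 53 mm high, 87 mm with its handle; a bystander. Origin: centre of its underside
- salt_shaker: salt shaker with a grey cap, 44 mm across, 90 mm high; a bystander. Origin: centre of its underside
- timer: red and white kitchen timer, 65 mm across, 45 mm high; a bystander. Origin: centre of its underside
- pepper_mill: dark wooden pepper mill, 58 mm across, 155 mm high; a bystander. Origin: centre of its underside
There are look-alikes about, which are no part of the job. Leave any blue or purple look-alike of the food_tin alone.

How it is judged:
By the outcome, as a careful person would: the job done as asked, in the order asked, and still so for the second after the job is handed in, with the robot touching nothing.
It also fails if it takes over 61 s, if anything falls off the work surface, if the arm or the gripper's body presses on something with over 40 N, if the wrist force passes 120 N, or if a joint passes its speed limit or range.

### The arm

A 6-joint arm with a two-finger parallel gripper is mounted at the origin on a cart in front of the work surface, level with it; the furniture and walls round the work are solid. World frame = base frame: x ahead of the robot, y to its left, z up, the work surface at z = 0. Lengths are in m, angles in rad, forces in N, time in s.
With the tool pointing down it reaches from about 0.3 to 0.875 m from the base axis. Payload 4.2 kg.
Tool frame: the origin (TCP) lies on the centre line of the jaws, within the pads' length; the fingertips stand 11 mm ahead of it and the grasp point (between the pads) lies 8 mm behind it; z points along the fingers, y is the line along which they close (so a half turn about z gives the same grasp; the last joint's range is limited). The gripper opens to 85 mm and grips with 20 to 120 N. Pads are 22 mm wide; open, the fingers measure 114 mm over their backs; the gripper's body (76 mm by 85 mm) begins 54 mm behind the grasp point. The pads swing forward as they close: fully open they stand 13 mm farther back than shut.
Start: joints at [-1.348, 0.32, 1.565, -0, 1.257, -0.02], TCP at [0.138, -0.558, 0.242] pointing down, gripper open.
Joint ranges: [-3.11, 3.11], [-0.84, 2.01], [0.21, 2.61], [-1.34, 4.49], [0.05, 2.63], [-2.56, 2.56]. Speed limits (rad/s): [2.57, 2.57, 3.14, 3.14, 3.14, 3.14].

### API

Orientations are given as a rotation vector (axis times angle).
In Python, from workcell import manip, imaging, job, finder gives the robot as it stands. The module is installed in compiled form; this text tells all that it offers.
- The arm moves only by the shell command python3 -m inch 'ROWS' [OPENING] [FORCE]. ROWS is a JSON object of lists of equal length, an entry for each row: "slide": the shift along the tool's x, y, z normalised to -1 to 1, where 1 is 25 cm, a list of three; "rotation": the turn, a rotation vector about the tool's x, y, z normalised to -1 to 1, where 1 is 30 degrees, a list of three. A call has 1 to 8 rows; each row shifts and turns the commanded pose from where the row before left it, along the tool's axes as they then stand; what a row does not reach is not made up. A row lasts 1/10 s, in which the tool goes at most 50 mm and 8.59 degrees, less where a joint would pass 70% of its speed; a pose out of reach is approached as far as the arm can. A call with a number of a shift or a turn outside -1 to 1 is refused whole. A call with a gripper value outside its range is refused whole. OPENING is the closure, from -1 (fully open) to 1 (shut), set as the call begins (- or left out, the last holds). The fingers move at their own pace and stop on an object; FORCE is the grip in N (left out, the last holds). Time passes only in rows, so rows that do not move let the fingers close. It gives the time, the measured TCP pose, the force, the opening and the grip force at its end, in the units of the state.
- manip.read_state(): the state, without advancing time (a new reading comes with each control period).
- imaging.snapshot(name): name is "scene" or "top" or "wrist"; returns a dict with "frame" (400x640x3 uint8, red, green, blue), "fx", "fy", "cx", "cy" (pixels), "k1" (the pictures are not rectified: a ray, as slopes to the right and down, at radius r is drawn at 1 + k1 r^2 times it, then the intrinsics apply), "R" (3x3) and "t" (3): a world point X has camera coordinates R X + t. Camera axes: x right, y down, z forward; pixel columns grow to the right and rows downward; lengths in m; the calibration is good to about 2 mm. A picture is of the moment at which its call begins. There is no depth.
- job.job_done(): hands the job in; it is judged then, once.
Trained networks look in the newest picture that a camera, given by its name, has taken for a name from the list of things; names that differ only in an ending like _2 or _b are one class to them, and where a whole thing is asked for, a point or a joint stands for the part that bears it (a point fixed in the world has none). Each returns a list of dicts, best first, with "confidence" (0 to 1); they miss things now and then, are a little off and sometimes report something else, mostly with a low value. They report only what shows in the picture. A call takes as long as a camera call. They do not tell look-alikes from the thing itself.
- finder.regions_of(camera, thing): "region" (400x640 bool, what is visible of it) and "bbox" ([left, top, width, height] in pixels, round what is visible of it).
The state is a dict: "time_s": time; "qpos": joint angles; "qd": joint speeds; "joint_efforts": joint torques, N m; "eef_pos": TCP position; "eef_rot": TCP orientation; "wrist_force": force on the tool from outside, world axes, zero at the start; "moment": the same for the moment, N m; "width": opening from 0.0 (shut) to 1.0 (fully open); "gripper_force": force on a finger pad.
Only numpy, scipy, OpenCV 4.12 (cv2) and the standard library are available. Lean on these libraries where they do the work, as an engineer would, in place of code of your own. Each camera call takes 0.05 s, during which the arm holds its last target. There are 200 camera calls.

## Working session

There is one attempt and no reset: what is moved stays moved. The work goes in short steps, Python scripts to look and compute and a shell command to move; the robot and the scene stay as the last step left them, time stands still between calls to the robot, and variables do not carry over. Pictures are saved under pics/ and viewed, at most 10 in all, crops included, and the job is handed in when it is done.

```bash
mkdir -p pics; cat > h.py <<'E'
import numpy as np, cv2
from workcell import manip, imaging, job, finder
from scipy.spatial.transform import Rotation as Ro
def ray(s,u,v):
    x,y=(u-s["cx"])/s["fx"],(v-s["cy"])/s["fy"]; a,b=x,y
    for _ in range(20):
        r=a*a+b*b; a,b=x/(1+s["k1"]*r),y/(1+s["k1"]*r)
    R=np.array(s["R"]);t=np.array(s["t"]); return -R.T@t, R.T@np.array([a,b,1.])
def plane(s,u,v,z):
    c,d=ray(s,u,v); return c+d*(z-c[2])/d[2]
def proj(s,X):
    p=np.array(s["R"])@np.array(X)+np.array(s["t"]); a,b=p[:2]/p[2]; k=1+s["k1"]*(a*a+b*b)
    return np.array([s["fx"]*a*k+s["cx"],s["fy"]*b*k+s["cy"]])
def save(n,img): cv2.imwrite("pics/"+n,cv2.cvtColor(np.ascontiguousarray(img),cv2.COLOR_RGB2BGR))
E
cat > a.py <<'E'
from h import *
import pickle
S={}
for c in ["scene","top"]:
    s=imaging.snapshot(c); S[c]=s; save(c+"0.png",s["frame"])
    print(c,"cam at",np.round(-np.array(s["R"]).T@s["t"],3))
    for th in ["cupboard","door_leaf","push_mark","food_tin","mug","salt_shaker","timer","pepper_mill"]:
        for r in finder.regions_of(c,th):
            m=r["region"]; ys,xs=np.nonzero(m)
            b=r["bbox"]
            if r["confidence"]>.2: print(th,round(r["confidence"],2),[int(i) for i in b],"cen",xs.mean().round(1),ys.mean().round(1),"base",plane(s,b[0]+b[2]/2,b[1]+b[3],0).round(3)[:2], s["frame"][m].mean(0).round())
pickle.dump(S,open("S.pkl","wb"))
print(manip.read_state()["eef_rot"])
E
python3 a.py
```

```text
scene cam at [-0.202  0.171  1.691]
cupboard 0.83 [286, 156, 57, 70] cen 314.5 192.6 base [0.557 0.003] [166. 153. 114.]
door_leaf 0.6 [293, 198, 51, 30] cen 319.3 211.5 base [ 0.552 -0.011] [50. 75. 60.]
door_leaf 0.46 [208, 188, 20, 33] cen 217.8 201.6 base [0.663 0.359] [91. 77. 68.]
push_mark 0.94 [296, 193, 48, 34] cen 319.1 211.5 base [ 0.55  -0.018] [51. 76. 62.]
food_tin 0.82 [266, 231, 14, 22] cen 271.9 241.6 base [0.485 0.177] [124.  87. 144.]
food_tin 0.79 [323, 230, 13, 19] cen 328.9 242.6 base [ 0.453 -0.033] [178. 173. 164.]
food_tin 0.63 [387, 202, 17, 24] cen 393.6 214.1 base [ 0.493 -0.3  ] [ 71.  97. 158.]
mug 0.61 [204, 247, 26, 15] cen 217.4 253.3 base [0.496 0.384] [172. 175. 173.]
salt_shaker 0.66 [417, 174, 12, 16] cen 423.1 182.7 base [ 0.617 -0.452] [124. 121. 115.]
timer 0.65 [427, 204, 19, 13] cen 437.9 212.6 base [ 0.492 -0.469] [190.  88.  88.]
pepper_mill 0.8 [211, 186, 17, 32] cen 217.8 201.5 base [0.671 0.354] [82. 67. 58.]
top cam at [ 0.269 -0.042  1.586]
cupboard 0.89 [286, 146, 68, 74] cen 321.5 181.0 base [ 0.555 -0.022] [181. 155. 110.]
door_leaf
[... 353 characters left out ...]
 235, 21, 24] cen 321.6 247.7 base [ 0.435 -0.031] [194. 189. 186.]
mug 0.75 [174, 212, 27, 22] cen 191.1 224.5 base [0.489 0.386] [153. 155. 158.]
mug 0.64 [290, 198, 59, 17] cen 319.6 208.7 base [ 0.572 -0.018] [46. 76. 60.]
salt_shaker 0.68 [456, 196, 10, 11] cen 461.0 201.9 base [ 0.625 -0.458] [117. 112. 109.]
salt_shaker 0.53 [289, 195, 62, 20] cen 320.3 208.9 base [ 0.57 -0.02] [52. 81. 66.]
timer 0.72 [454, 235, 25, 20] cen 466.3 245.7 base [ 0.473 -0.475] [180.  81.  85.]
timer 0.5 [288, 198, 65, 15] cen 320.3 208.9 base [ 0.577 -0.02 ] [52. 80. 65.]
pepper_mill 0.64 [194, 148, 22, 25] cen 205.1 159.8 base [0.686 0.353] [68. 50. 39.]
[ 3.11831017e+00  3.80505692e-01 -5.07814474e-05]
```

```bash
python3 - <<'E'
from h import *
import pickle
S=pickle.load(open("S.pkl","rb"))
a=cv2.resize(S["top"]["frame"][130:280,160:490],None,fx=2.4,fy=2.4,interpolation=cv2.INTER_CUBIC)[:300]
a=cv2.resize(S["top"]["frame"][140:270,165:485],None,fx=2.5,fy=2.3,interpolation=cv2.INTER_CUBIC)
b=cv2.resize(S["scene"]["frame"][150:270,195:455],None,fx=800/260,fy=2.5,interpolation=cv2.INTER_CUBIC)
save("c1.png",np.vstack([a,b])[:600])
E
```

```text
(no output)
```

View pics/c1.png

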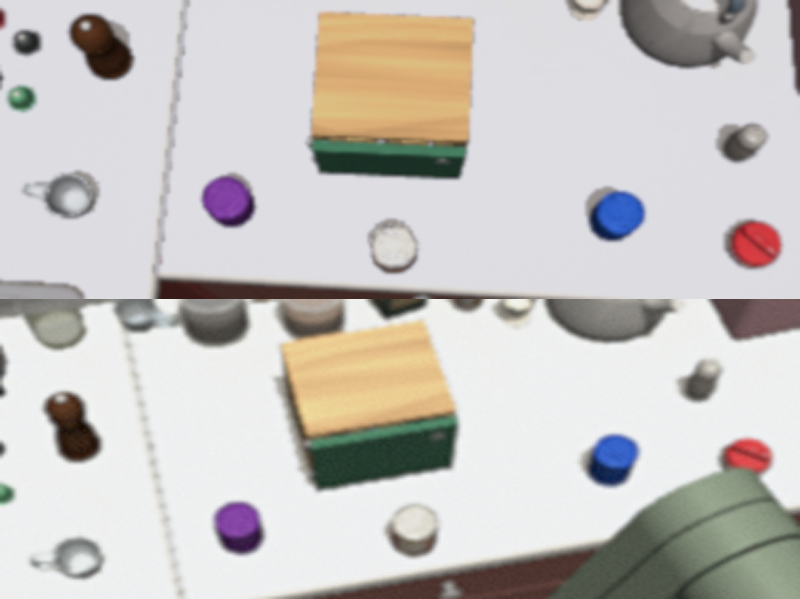

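```bash
cat >> h.py <<'E'
from scipy.optimize import minimize
def box(p):
    x,y,w=p; c,s_=np.cos(w),np.sin(w)
    L=[(-.099,a,z) for a in(-.088,.088) for z in(.006,.156)]+[(q,a,z) for q in(-.08,.08) for a in(-.09,.09) for z in(0,.16)]
    return [(x+c*q-s_*a,y+s_*q+c*a,z) for q,a,z in L]
def cyl(p,r,h): return [(p[0]+r*np.cos(t),p[1]+r*np.sin(t),z) for t in np.linspace(0,6.28,24) for z in(0,h)]
def cost(pts,views):
    J=0
    for s,m in views:
        q=np.array([proj(s,X) for X in pts]); K=4
        x0,y0,x1,y1=150,120,500,290
        im=np.zeros(((y1-y0)*K,(x1-x0)*K),np.uint8)
        cv2.fillConvexPoly(im,cv2.convexHull(np.round((q-[x0-.5,y0-.5])*K*16-8).astype(np.int32)),255,shift=4)
        f=cv2.resize(im,(x1-x0,y1-y0),interpolation=cv2.INTER_AREA)/255.
        g=m[y0:y1,x0:x1]; J+=np.abs(f-g).sum()/g.sum()
    return J
def fit(mk,p0,views,step):
    p0=np.array(p0,float); sim=np.vstack([p0]+[p0+np.eye(len(p0))[i]*step[i] for i in range(len(p0))])
    r=minimize(lambda p:cost(mk(p),views),p0,method="Nelder-Mead",options=dict(initial_simplex=sim,xatol=1e-4,fatol=1e-4)); return r.x,r.fun
E
cat > b.py <<'E'
from h import *
import pickle
S=pickle.load(open("S.pkl","rb"))
V={}
for c in S:
    f=S[c]["frame"].astype(np.float32); R,G,B=f[...,0],f[...,1],f[...,2]
    w=((R-B>25)&(R>90))|((G-R>10)&(G>B+4))
    m=np.zeros(w.shape,np.uint8); m[150:232,275:360]=w[150:232,275:360]
    m=cv2.morphologyEx(m,cv2.MORPH_CLOSE,np.ones((5,5),np.uint8))
    n,l,st,_=cv2.connectedComponentsWithStats(m); V[c]=(l==1+st[1:,4].argmax()); print(c,st[1:].tolist())
for vs in (["top"],["scene"],["top","scene"]):
    v=[(S[c],V[c].astype(float)) for c in vs]
    p=min((fit(box,[.66,-.02,w],v,[.02,.02,.1]) for w in(-.15,0,.15)),key=lambda r:r[1]); print("cupboard",vs,p)
D={}
for th,r,h,p0 in [("food_tin",.0285,.072,(.46,-.033)),("food_tin",.0285,.072,(.51,.175)),("food_tin",.0285,.072,(.52,-.29)),]:
  vv=[]
  for c in S:
    s=imaging.snapshot(c)
    L=[q["region"] for q in finder.regions_of(c,th)]
    t=proj(s,(*p0,h/2)); k=[m for m in L if np.hypot(*(np.argwhere(m).mean(0)[::-1]-t))<12]
    if k: vv.append((s,k[0].astype(float)))
    if p0[1]==-.033: D[c]=cv2.resize(s["frame"][int(t[1])-25:int(t[1])+25,int(t[0])-33:int(t[0])+33],None,fx=6,fy=6)
  for v in [[q] for q in vv]+[vv]: print(th,len(v),fit(lambda p:cyl(p,r,h),p0,v,[.01,.01]))
save("tin.png",np.hstack([D["scene"],D["top"]]))
E
python3 b.py
```

```text
scene [[278, 150, 3, 1, 3], [286, 150, 58, 76, 3080], [325, 150, 4, 2, 5]]
top [[289, 150, 66, 67, 4097]]
cupboard ['top'] (array([ 0.66216036, -0.01774844,  0.00989285]), np.float64(0.08839083595361504))
cupboard ['scene'] (array([ 0.6766214 , -0.01772549, -0.01213263]), np.float64(0.11105169340463457))
cupboard ['top', 'scene'] (array([ 0.67197217, -0.01761402, -0.0019908 ]), np.float64(0.2176945247222638))
food_tin 1 (array([ 0.47067517, -0.02917025]), np.float64(0.07631541825363239))
food_tin 1 (array([ 0.46753986, -0.03009178]), np.float64(0.06755022996853062))
food_tin 2 (array([ 0.46858392, -0.02940199]), np.float64(0.18697643192635433))
food_tin 1 (array([0.51991703, 0.17626155]), np.float64(0.08340981782784035))
food_tin 1 (array([0.51775635, 0.17218872]), np.float64(0.18734573701685145))
food_tin 2 (array([0.51952049, 0.17521366]), np.float64(0.2848969891810983))
food_tin 1 (array([ 0.52719807, -0.29368642]), np.float64(0.10089514066496165))
food_tin 1 (array([ 0.52454262, -0.29605855]), np.float64(0.070040369088812))
food_tin 2 (array([ 0.52547447, -0.2941718 ]), np.float64(0.21753297226819115))
```

View pics/tin.png

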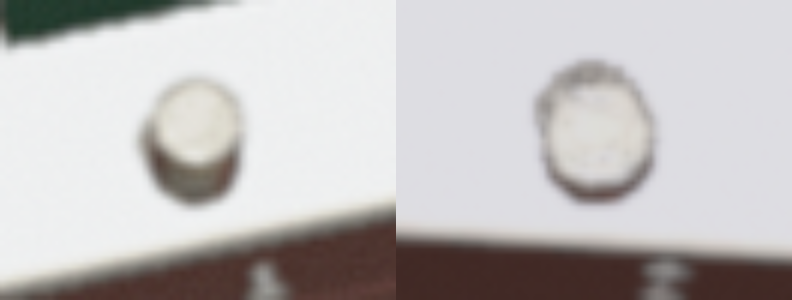

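The tins: purple (scene 272,242), blue (394,214), and pale-topped (329,242). The crop shows the third has a white lid with a red and white side and stands in front of the door, so it's the one. My cupboard mask was cut off at the top, so I'm refitting it.

```bash
sed -i 's/m\[150:232,275:360\]=w\[150:232,275:360\]/m[140:232,275:360]=w[140:232,275:360]/; /^D={}/,$d' b.py; cat >> b.py <<'E'
x,y,w=p[0]; T=lambda q,a:(x+np.cos(w)*q-np.sin(w)*a, y+np.sin(w)*q+np.cos(w)*a)
print("hinge",T(-.085,.088),"mark",T(-.099,-.062),"edge",T(-.092,-.088))
# steel mark: brightest in the door's right part
for c,h in S.items():
    e=proj(h,(*T(-.099,-.062),.126)); f=h["frame"][int(e[1])-6:int(e[1])+8,int(e[0])-10:int(e[0])+11].astype(int)
    print(c,e.round(1)); print((f[...,0]).tolist() and "\n".join(" ".join("%3d"%v for v in r) for r in f[...,0]))
from h import manip
s=manip.read_state(); print(Ro.from_rotvec(s["eef_rot"]).as_matrix().round(3))
for c,hh in S.items():
    o=cv2.resize(hh["frame"][130:270,260:380],None,fx=3.3,fy=4)
    for X in box(p[0])+cyl((.4686,-.0294),.0285,.072):
        u=(proj(hh,X)-[260,130]+.5)*[3.3,4]; cv2.circle(o,tuple(int(v) for v in u),2,(255,0,0),-1)
    S[c]["o"]=o
save("fit.png",np.hstack([S[c]["o"] for c in S]))
E
python3 b.py
```

```text
scene [[318, 140, 13, 4, 43], [343, 140, 10, 10, 70], [286, 145, 58, 81, 3138], [277, 146, 8, 5, 35], [325, 149, 6, 3, 10]]
top [[289, 145, 66, 72, 4326]]
cupboard ['top'] (array([ 0.66907247, -0.01741345,  0.00586882]), np.float64(0.03198807030902976))
cupboard ['scene'] (array([ 0.6766214 , -0.01772549, -0.01213263]), np.float64(0.12748222297204412))
cupboard ['top', 'scene'] (array([ 0.67175228, -0.01761554,  0.00258247]), np.float64(0.17705303138909503))
hinge (np.float64(0.5865253063240525), np.float64(0.07016465276631036)) mark (np.float64(0.5729127224901647), np.float64(-0.07987100153414373)) edge (np.float64(0.5799798431918037), np.float64(-0.10585283759298422))
scene [336.7 204.6]
142 130 120 111  97  82  71  75  83  82  79  76  82  80  82  81  96 145 211 237 239
 99  78  74  71  63  66  74  78  81  82  84  83  82  83  81  74  85 134 206 236 239
 88  77  77  75  76  75  80  83  85  82  82  74  70  73  68  58  67 125 203 237 240
 84  79  80  80  83  77  74  77  70  70  65  57  51  52  46  42  58 126 202 237 239
 77  76  73  71  73  65  57  52  51  51  48  47  46  41  34  33  
[... 1341 characters left out ...]
 60  50  42  42  42  42  44  48  88 161
 27  26  28  27  28  27  28  32  47  68  82  82  63  44  33  28  27  29  38  95 172
 26  25  27  28  27  27  27  32  49  64  71  71  64  54  38  29  26  26  45 114 192
 27  27  27  27  28  27  27  29  36  40  43  44  43  39  31  28  27  28  58 132 200
 26  26  26  27  28  26  27  26  26  28  27  29  28  27  26  27  27  32  86 164 210
 28  27  26  26  26  27  28  27  25  27  27  28  27  25  27  28  28  37 107 190 218
 25  27  27  26  27  26  27  27  26  27  26  26  25  26  26  26  28  44 118 197 220
 32  32  30  29  30  28  29  28  27  28  28  27  27  27  27  26  29  59 131 201 220
[[ 0.971  0.24   0.   ]
 [ 0.24  -0.971 -0.   ]
 [ 0.     0.    -1.   ]]
```

View pics/fit.png

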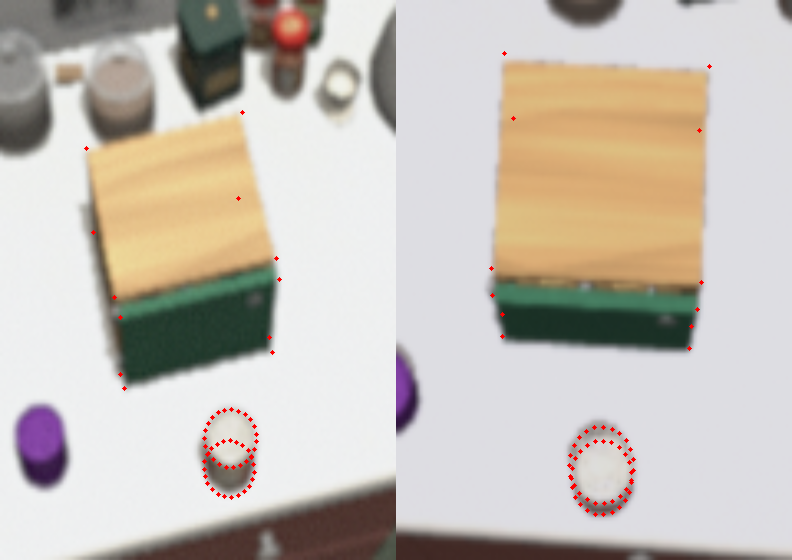

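```bash
python3 - <<'E'
from h import *
import pickle
S=pickle.load(open("S.pkl","rb"));t=S["top"];c=S["scene"]
print("mark top",plane(t,341.4,209.4,.126),"scene",plane(c,326+10.7,198+6.5,.126))
print("lid top",plane(t,321.4,247.2,.072),"scene",plane(c,260+230/3.3-.5,130+437/4-.5,.072))
g=lambda s,x,y,ox,z:plane(s,260+(x-ox)/3.3-.5,130+y/4-.5,z).round(4)
print("top roof corners",[g(t,x,y,396,.16) for x,y in((503,63),(708,71),(498,274),(700,288))])
print("door bottom",[g(t,x,y,396,.006) for x,y in((504,338),(690,348))])
print("scene roof",[g(c,x,y,0,.16) for x,y in((88,153),(239,119),(117,299),(274,260))],"bot",[g(c,x,y,0,.006) for x,y in((125,384),(271,349))])
print("worktop edge",g(t,420,530,396,0),g(t,780,540,396,0))
E
```

```text
mark top [ 0.57018615 -0.08010742  0.126     ] scene [ 0.57335391 -0.07993871  0.126     ]
lid top [ 0.46453263 -0.02846361  0.072     ] scene [ 0.47005328 -0.02891374  0.072     ]
top roof corners [array([0.744 , 0.0733, 0.16  ]), array([ 0.7485, -0.1065,  0.16  ]), array([0.5876, 0.0665, 0.16  ]), array([ 0.5876, -0.1069,  0.16  ])]
door bottom [array([0.5714, 0.0689, 0.006 ]), array([ 0.5738, -0.1067,  0.006 ])]
scene roof [array([0.746, 0.072, 0.16 ]), array([ 0.7458, -0.1022,  0.16  ]), array([0.5897, 0.0703, 0.16  ]), array([ 0.5914, -0.1046,  0.16  ])] bot [array([0.5775, 0.0691, 0.006 ]), array([ 0.5768, -0.1052,  0.006 ])]
worktop edge [0.4188 0.1364 0.    ] [ 0.4306 -0.1973  0.    ]
```

Yaw ≈ 0, tin at about (0.467, -0.029), mark (0.572, -0.080), hinge (0.584, 0.070). I'll turn the tool so its y lies along world x, set the fingers about 40 mm apart as a cradle, and push the tin towards -y.

```bash
python3 -m inch '{"slide":[[0,0,0],[0,0,0],[0,0,0],[0,0,0],[0,0,0],[0,0,0],[0,0,0],[0,0,0]],"rotation":[[0,0,-0.282],[0,0,-0.282],[0,0,-0.282],[0,0,-0.282],[0,0,-0.282],[0,0,-0.282],[0,0,-0.282],[0,0,-0.282]]}' 0.06 20
python3 -m inch '{"slide":[[0,0,0],[0.171,0.094,0],[0.171,0.094,0],[0.171,0.094,0],[0.171,0.094,0],[0.171,0.094,0],[0.171,0.094,0],[0.171,0.094,0]],"rotation":[[0,0,-0.282],[0,0,0],[0,0,0],[0,0,0],[0,0,0],[0,0,0],[0,0,0],[0,0,0]]}'
python3 -m inch '{"slide":[[0.171,0.094,0],[0.171,0.094,0],[0.171,0.094,0],[0.171,0.094,0],[0.171,0.094,0],[0.171,0.094,0],[0.171,0.094,0],[0,0,0]],"rotation":[[0,0,0],[0,0,0],[0,0,0],[0,0,0],[0,0,0],[0,0,0],[0,0,0],[0,0,0]]}'
```

```text
time_s: 2.3
eef_pos: [0.1383, -0.5581, 0.2424]
eef_rot: [2.372, 2.06, -0.0]
wrist_force: [0.4, 0.2, -0.1]
width: 0.471
gripper_force: 0.0
time_s: 3.1
eef_pos: [0.303, -0.257, 0.2426]
eef_rot: [2.221, 2.221, 0.0]
wrist_force: [0.0, -0.7, -0.7]
width: 0.468
gripper_force: 0.0
time_s: 3.9
eef_pos: [0.4691, 0.0451, 0.2423]
eef_rot: [2.214, 2.229, 0.004]
wrist_force: [-0.9, -1.3, 0.2]
width: 0.47
gripper_force: 0.0
```

```bash
python3 -m inch '{"slide":[[0,0,0.17],[0,0,0.17],[0,0,0.17],[0,0,0.17],[0,0,0.15],[0,0,0]],"rotation":[[0,0,0],[0,0,0],[0,0,0],[0,0,0],[0,0,0],[0,0,0]]}'; python3 - <<'E'
from h import *
s=imaging.snapshot("top");w=imaging.snapshot("wrist")
save("w1.png",np.vstack([cv2.resize(s["frame"][170:280,240:420],(640,300)),w["frame"][::2,::2].repeat(1,0).copy() if 0 else cv2.resize(w["frame"],(640,300))]))
E
```

```text
time_s: 4.5
eef_pos: [0.4629, 0.0397, 0.0312]
eef_rot: [-2.216, -2.217, 0.013]
wrist_force: [-0.2, -0.3, -0.8]
width: 0.47
gripper_force: 0.0
```

View pics/w1.png

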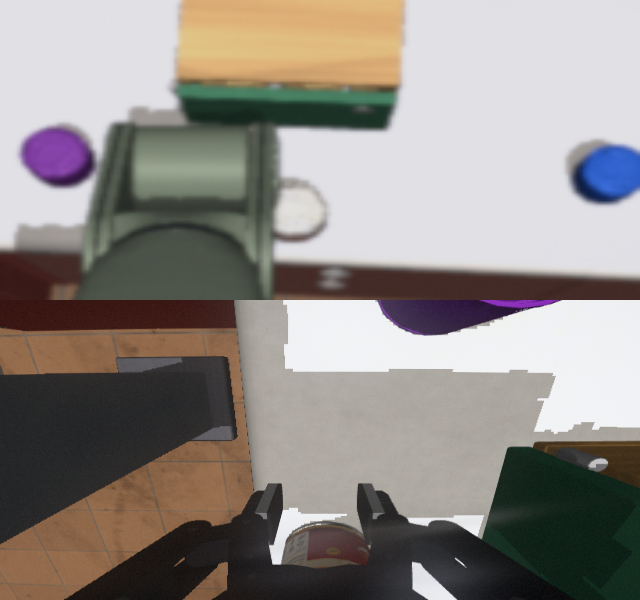

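The tin is centred between the fingertips (wrist view, about col 325 against a finger midpoint of 320), so I'm pushing slowly.

```bash
python3 -m inch '{"slide":[[-0.04,0,0],[-0.04,0.003,0],[-0.05,0.003,0],[-0.05,0.003,0],[-0.05,0.003,0],[-0.05,0.003,0],[-0.05,0.003,0],[-0.05,0.003,0]],"rotation":[[0,0,0],[0,0,0],[0,0,0],[0,0,0],[0,0,0],[0,0,0],[0,0,0],[0,0,0]]}'; python3 -m inch '{"slide":[[-0.05,0.003,0],[-0.05,0.003,0],[-0.05,0.003,0],[-0.05,0.003,0],[-0.05,0.003,0],[-0.03,0,0],[-0.02,0,0],[0,0,0]],"rotation":[[0,0,0],[0,0,0],[0,0,0],[0,0,0],[0,0,0],[0,0,0],[0,0,0],[0,0,0]]}'
python3 -m inch '{"slide":[[0.06,0,0],[0.1,0,0],[0,0,-0.16],[0,0,-0.16],[0,0,-0.16],[0,0,-0.16],[0,0,-0.16],[0,0,0]],"rotation":[[0,0,0],[0,0,0],[0,0,0],[0,0,0],[0,0,0],[0,0,0],[0,0,0],[0,0,0]]}' 
python3 - <<'E'
from h import *
for c in("top","scene"):
    s=imaging.snapshot(c)
    for r in finder.regions_of(c,"food_tin"):
        m=r["region"];ys,xs=np.nonzero(m); print(c,round(r["confidence"],2),[int(v) for v in r["bbox"]],plane(s,xs.mean(),ys.mean(),.045).round(3),s["frame"][m].mean(0).round())
    if c=="top": a=cv2.resize(s["frame"][170:280,240:420],(640,300))
    else: b=cv2.resize(s["frame"][170:280,240:420],(640,300))
save("p2.png",np.vstack([a,b]))
E
```

```text
time_s: 5.4
eef_pos: [0.4722, -0.055, 0.0352]
eef_rot: [-2.221, -2.221, -0.001]
wrist_force: [-0.6, 6.3, 5.4]
width: 0.471
gripper_force: 3.5
time_s: 6.2
eef_pos: [0.4758, -0.1304, 0.035]
eef_rot: [2.221, 2.221, -0.0]
wrist_force: [0.7, 0.6, 2.4]
width: 0.467
gripper_force: 1.6
time_s: 7.0
eef_pos: [0.4785, -0.0896, 0.2399]
eef_rot: [2.213, 2.216, 0.009]
wrist_force: [1.1, 0.4, 0.4]
width: 0.469
gripper_force: 0.0
top 0.82 [245, 215, 22, 23] [0.518 0.173 0.045] [116.  62. 144.]
top 0.67 [402, 221, 20, 23] [ 0.526 -0.296  0.045] [ 50.  88. 173.]
top 0.42 [356, 236, 22, 22] [ 0.476 -0.154  0.045] [172. 168. 164.]
scene 0.69 [388, 205, 14, 22] [ 0.525 -0.293  0.045] [ 54.  83. 152.]
scene 0.49 [265, 230, 17, 20] [0.516 0.175 0.045] [117.  77. 138.]
scene 0.33 [419, 176, 9, 16] [ 0.632 -0.449  0.045] [138. 135. 130.]
```

View pics/p2.png

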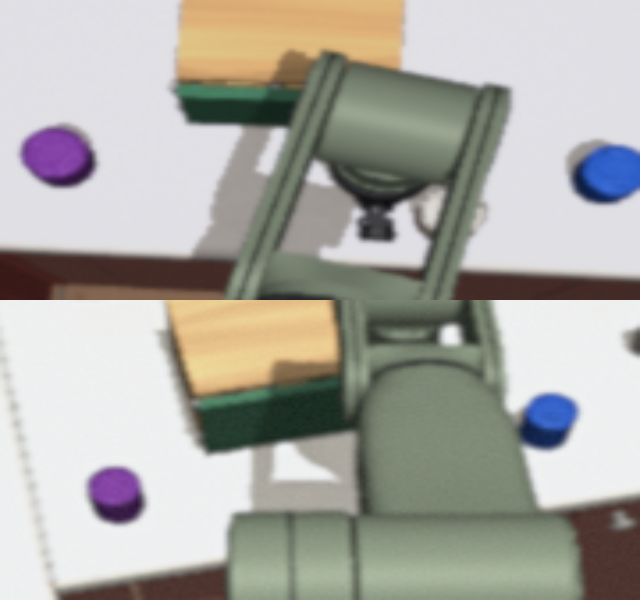

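```bash
python3 -m inch '{"slide":[[0,0,0],[0,0,0],[0,0,0],[0,0,0],[0.01,-0.03,0.116],[0.01,-0.03,0.116],[0.01,-0.03,0.116],[0.01,-0.03,0.116]],"rotation":[[-0.283,0,0],[-0.283,0,0],[-0.283,0,0],[-0.283,0,0],[0,0,0],[0,0,0],[0,0,0],[0,0,0]]}' 1; python3 -m inch '{"slide":[[0,0,0],[0,0,0],[0,0,0],[0,0,0]],"rotation":[[0,0,0],[0,0,0],[0,0,0],[0,0,0]]}'; python3 - <<'E'
from h import *
print(Ro.from_rotvec(manip.read_state()["eef_rot"]).as_matrix().round(3))
w=imaging.snapshot("wrist"); save("w3.png",w["frame"])
E
```

```text
time_s: 8.0
eef_pos: [0.5119, -0.0785, 0.1269]
eef_rot: [1.885, 1.89, 0.577]
wrist_force: [0.5, 0.9, 0.6]
width: 0.002
gripper_force: 0.0
time_s: 8.4
eef_pos: [0.5139, -0.0793, 0.1318]
eef_rot: [1.879, 1.884, 0.582]
wrist_force: [-0.2, -0.5, -0.6]
width: 0.003
gripper_force: 0.0
[[-0.003  0.827  0.562]
 [ 1.     0.002  0.003]
 [ 0.002  0.562 -0.827]]
```

View pics/w3.png

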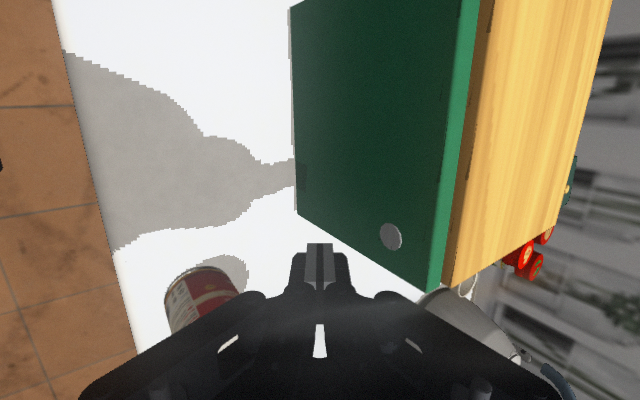

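The wrist view shows the steel mark at (391,237) and the tin upright at (203,298). I'll check the mark's position from here.

```bash
python3 - <<'E'
from h import *
s=imaging.snapshot("wrist")
c,d=ray(s,391,237); print(c)
for x in(.568,.572,.576): print((c+d*(x-c[0])/d[0]).round(4))
print((c+d*(.126-c[2])/d[2]).round(4))
print(proj(s,np.array(manip.read_state()["eef_pos"])))
E
```

```text
[0.43880374 0.00457384 0.24199518]
[ 0.568  -0.0779  0.1302]
[ 0.572  -0.0805  0.1267]
[ 0.576  -0.083   0.1233]
[ 0.5728 -0.081   0.126 ]
[319.2218297  267.12298495]
```

```bash
python3 -m inch '{"slide":[[-0.002,0.034,0.031],[-0.002,0.034,0.031],[-0.002,0.034,0.031],[0,0,0],[0,0.0066,0.0045],[0,0.0066,0.0045],[0,0.0066,0.0045],[0,0,0]],"rotation":[[0,0,0],[0,0,0],[0,0,0],[0,0,0],[0,0,0],[0,0,0],[0,0,0],[0,0,0]]}'; python3 -m inch '{"slide":[[0,0.0066,0.0045],[0,0]],"rotation":[[0,0,0],[0,0,0]]}' 2>&1 | tail -3;  python3 -m inch '{"slide":[[0,0.0066,0.0045],[0,0,0]],"rotation":[[0,0,0],[0,0,0]]}'
```

```text
time_s: 9.3
eef_pos: [0.554, -0.0804, 0.1258]
eef_rot: [1.881, 1.885, 0.582]
wrist_force: [0.4, -0.3, 0.9]
width: -0.001
gripper_force: 0.0
invalid input at $.slide[1]: expected 3 numbers
time_s: 9.5
eef_pos: [0.556, -0.0804, 0.1258]
eef_rot: [1.881, 1.885, 0.582]
wrist_force: [-0.0, -0.1, -0.7]
width: -0.0
gripper_force: 0.0
```

```bash
for i in 1; do python3 -m inch '{"slide":[[0,0.0066,0.0045],[0,0.0066,0.0045],[0,0,0]],"rotation":[[0,0,0],[0,0,0],[0,0,0]]}'; done;  python3 -m inch '{"slide":[[0,0.0066,0.0045],[0,0,0]],"rotation":[[0,0,0],[0,0,0]]}'
```

```text
time_s: 9.8
eef_pos: [0.5599, -0.0804, 0.1256]
eef_rot: [1.881, 1.886, 0.581]
wrist_force: [-1.8, -0.3, 1.5]
width: 0.003
gripper_force: 1.0
time_s: 10.0
eef_pos: [0.5617, -0.0804, 0.1256]
eef_rot: [1.881, 1.886, 0.581]
wrist_force: [-3.5, -0.8, 0.7]
width: 0.001
gripper_force: 1.3
```

```bash
python3 -m inch '{"slide":[[0,0.0066,0.0045],[0,0,0]],"rotation":[[0,0,0],[0,0,0]]}';  python3 -m inch '{"slide":[[0,0.0033,0.0022],[0,0,0]],"rotation":[[0,0,0],[0,0,0]]}'
```

```text
time_s: 10.2
eef_pos: [0.5638, -0.0805, 0.1255]
eef_rot: [1.881, 1.886, 0.581]
wrist_force: [-3.3, -1.0, 1.8]
width: -0.003
gripper_force: 1.5
time_s: 10.4
eef_pos: [0.5645, -0.0805, 0.1255]
eef_rot: [1.882, 1.886, 0.581]
wrist_force: [-5.3, -2.6, 2.9]
width: -0.003
gripper_force: 2.9
```

```bash
python3 -m inch '{"slide":[[0,0.0066,0.0045],[0,0,0]],"rotation":[[0,0,0],[0,0,0]]}'
```

```text
time_s: 10.6
eef_pos: [0.5649, -0.0805, 0.1254]
eef_rot: [1.882, 1.886, 0.58]
wrist_force: [-16.7, -5.0, 11.0]
width: -0.004
gripper_force: 8.3
```

The force jumped to 17 N, so the door is at its stop. Hand off now.

```bash
python3 -m inch '{"slide":[[0,-0.12,-0.08],[0,-0.12,-0.08],[0,-0.12,-0.08],[0,-0.12,-0.08],[0,0.08,-0.12],[0,0.08,-0.12],[0,0.08,-0.12],[0,0,0]],"rotation":[[0,0,0],[0,0,0],[0,0,0],[0,0,0],[0,0,0],[0,0,0],[0,0,0],[0,0,0]]}'; python3 -m inch '{"slide":[[0,0,0],[0,0,0],[0,0,0],[0,0,0],[0,0,0],[0,0,0],[0,0,0],[0,0,0]],"rotation":[[0.283,0,0],[0.283,0,0],[0.283,0,0],[0.283,0,0],[0,0,0],[0,0,0],[0,0,0],[0,0,0]]}'; python3 - <<'E'
from h import *
w=imaging.snapshot("wrist"); t=imaging.snapshot("top")
save("w4.png",np.vstack([cv2.resize(w["frame"],(480,300)),cv2.resize(t["frame"][170:280,240:420],(480,293))]))
E
```

```text
time_s: 11.4
eef_pos: [0.429, -0.0779, 0.202]
eef_rot: [1.862, 1.885, 0.613]
wrist_force: [0.7, 0.1, 0.3]
width: 0.002
gripper_force: 0.0
time_s: 12.2
eef_pos: [0.4258, -0.0729, 0.1963]
eef_rot: [2.173, 2.223, 0.108]
wrist_force: [0.4, -0.7, 0.5]
width: 0.001
gripper_force: 0.0
```

View pics/w4.png

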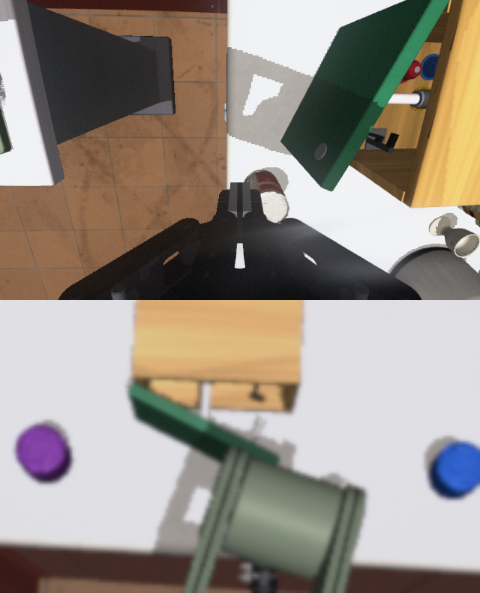

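The door is ajar at about 0.42 rad, with its free edge near (0.51, -0.09) and the capsules showing behind it. Next I go over and right of the edge, then down behind it.

```bash
python3 -m inch '{"slide":[[0,0,-0.03],[-0.062,0.122,-0.02],[-0.062,0.122,0],[-0.062,0.122,0],[-0.062,0.122,0],[0,0,0],[0,0,0]],"rotation":[[0,0,0],[0,0,0],[0,0,0],[0,0,0],[0,0,0],[0,0,0],[0,0,0]]}'; python3 - <<'E'
from h import *
print(Ro.from_rotvec(manip.read_state()["eef_rot"]).as_matrix().round(3))
w=imaging.snapshot("wrist"); save("w5.png",w["frame"])
H=np.array([.587,.07]); 
for th in(.42,.6,.8,1.,1.2,1.4,1.57):
    d=np.array([-np.sin(th),-np.cos(th)]);n=np.array([np.cos(th),-np.sin(th)])
    print(th,(H+.158*d+n*(.0145*np.cos(th)+.011*np.sin(th))).round(4), "edge",proj(w,(*(H+.176*d-.007*n),.156)).round())
E
```

```text
time_s: 13.0
eef_pos: [0.5494, -0.1328, 0.2162]
eef_rot: [2.173, 2.223, 0.107]
wrist_force: [-0.2, 0.1, -0.2]
width: 0.001
gripper_force: 0.0
[[-0.024  0.997  0.07 ]
 [ 0.999  0.022  0.028]
 [ 0.026  0.07  -0.997]]
0.42 [ 0.5388 -0.0815] edge [253. 159.]
0.6 [ 0.5128 -0.0707] edge [208. 132.]
0.8 [ 0.4862 -0.053 ] edge [161.  92.]
1.0 [ 0.4633 -0.0297] edge [118.  39.]
1.2 [ 0.4454 -0.0017] edge [ 82. -25.]
1.4 [0.4336 0.03  ] edge [  55. -100.]
1.57 [0.429  0.0589] edge [  42. -170.]
```

View pics/w5.png

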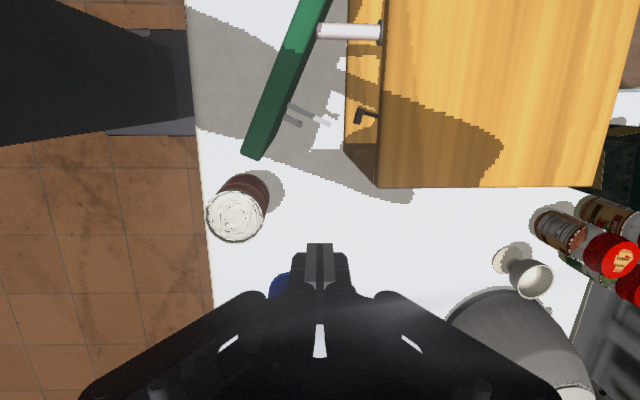

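The predicted edge (253,159) matches the picture (253,158). The fingers (320,260) are to its right, with a clear gap between door and case.

```bash
python3 -m inch '{"slide":[[0,0,0],[0,0,0.11],[0,0,0.11],[0,0,0.11],[0,0,0],[0,0,0]],"rotation":[[0.134,0,0],[0,0,0],[0,0,0],[0,0,0],[0,0,0],[0,0,0]]}'; python3 -m inch '{"slide":[[0.07,0,0],[0.07,0,0],[0.06,0,0],[0,0,0]],"rotation":[[0,0,0],[0,0,0],[0,0,0],[0,0,0]]}'
```

```text
time_s: 13.65
eef_pos: [0.5491, -0.1303, 0.1345]
eef_rot: [-2.182, -2.235, -0.029]
wrist_force: [-0.0, -0.4, -0.2]
width: 0.001
gripper_force: 0.0
time_s: 14.05
eef_pos: [0.5486, -0.0786, 0.1364]
eef_rot: [-2.18, -2.239, -0.031]
wrist_force: [0.1, -0.6, -0.1]
width: -0.0
gripper_force: 0.0
```

```bash
python3 -m inch '{"slide":[[0.016,-0.072,0],[0.016,-0.072,0],[0.035,-0.053,0],[0.035,-0.053,0],[0.047,-0.046,0],[0.047,-0.046,0],[0.056,-0.036,0],[0.056,-0.036,0]],"rotation":[[0,0,0],[0,0,0],[0,0,0],[0,0,0],[0,0,0],[0,0,0],[0,0,0],[0,0,0]]}'; python3 -m inch '{"slide":[[0.042,-0.016,0],[0.042,-0.016,0],[0.042,-0.016,0],[0.039,-0.006,0],[0.039,-0.006,0],[0.036,-0.006,0],[0,0,0],[0,0,0]],"rotation":[[0,0,0],[0,0,0],[0,0,0],[0,0,0],[0,0,0],[0,0,0],[0,0,0],[0,0,0]]}'
```

```text
time_s: 14.85
eef_pos: [0.4427, -0.0053, 0.1372]
eef_rot: [-2.183, -2.236, -0.03]
wrist_force: [1.9, -1.2, -1.2]
width: -0.0
gripper_force: 1.1
time_s: 15.65
eef_pos: [0.4249, 0.0537, 0.1384]
eef_rot: [-2.181, -2.235, -0.029]
wrist_force: [0.1, 0.2, -0.8]
width: 0.001
gripper_force: 0.0
```

```bash
python3 -m inch '{"slide":[[0.01,0,0],[0.014,0,0],[0,0,0],[-0.08,0,0],[-0.1,0,0],[-0.05,0,-0.15],[-0.05,0,-0.15],[-0.05,0,-0.15]],"rotation":[[0,0,0],[0,0,0],[0,0,0],[0,0,0],[0,0,0],[0,0,0],[0,0,0],[0,0,0]]}'; python3 -m inch '{"slide":[[-0.19,0,0],[-0.19,0,0],[-0.19,0,0],[-0.19,0,0],[-0.19,0,0],[0,0,0],[0,0,0],[0,0,0]],"rotation":[[0,0,0],[0,0,0],[0,0,0],[0,0,0],[0,0,0],[0,0,0],[0,0,0],[0,0,0]]}'; python3 - <<'E'
from h import *
A=[]
for c in("top","scene"):
    s=imaging.snapshot(c); A.append(cv2.resize(s["frame"][140:280,165:485],(686,300)))
    for th in(1.4,1.57):
        d=np.array([-np.sin(th),-np.cos(th)]);n=np.array([np.cos(th),-np.sin(th)])
        print(c,th,((proj(s,(*(np.array([.587,.07])+.176*d-.007*n),.156))-[165,140])*2.14).round())
    for r in finder.regions_of(c,"food_tin"):
        m=r["region"];ys,xs=np.nonzero(m); print(c,round(r["confidence"],2),plane(s,xs.mean(),ys.mean(),.045).round(3),s["frame"][m].mean(0).round())
save("p6.png",np.vstack(A))
E
```

```text
time_s: 16.45
eef_pos: [0.4266, -0.0266, 0.2502]
eef_rot: [-2.182, -2.234, -0.029]
wrist_force: [0.9, 0.3, -0.7]
width: 0.002
gripper_force: 0.0
time_s: 17.25
eef_pos: [0.4324, -0.2623, 0.2427]
eef_rot: [-2.181, -2.235, -0.03]
wrist_force: [-0.7, 0.3, 0.3]
width: -0.001
gripper_force: 0.0
top 1.4 [274. 258.]
top 1.57 [251. 258.]
top 0.88 [0.516 0.172 0.045] [119.  69. 146.]
top 0.62 [ 0.532 -0.28   0.045] [ 40.  58. 103.]
scene 1.4 [315. 233.]
scene 1.57 [296. 237.]
scene 0.6 [0.517 0.177 0.045] [116.  76. 138.]
scene 0.52 [ 0.495 -0.174  0.045] [192. 191. 181.]
```

View pics/p6.png

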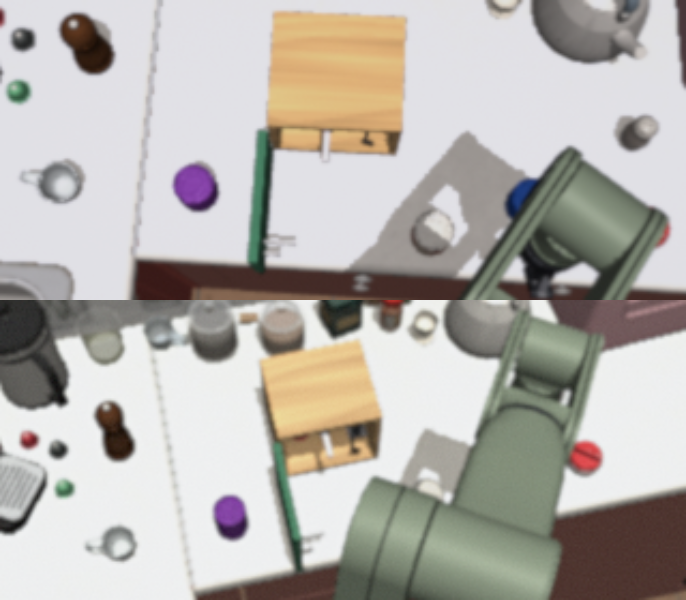

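The top view shows the door about square to the case, with its free edge at (255,265). The tin is upright at (433,230), clear of the swing, nothing else has moved, and the hand is away.

```bash
python3 -c "
from workcell import job
print(job.job_done())"
```

```text
the job is handed in; nothing more can be done
None
```

The job is handed in: the tin stands upright about 250 mm from the hinge, the catch was released with a press on the mark, the door is open to about 1.54 rad, and the gripper is touching nothing.

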